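Unload the test ball from the curved track onto the microscope

TASK

Push the steel ball along its curved rod track, under the hoop and past the two spring plungers, so that it sits in the open exit bay against the end stop. Then lift it out there and set it down gently, without dropping it, in the ring cup on the microscope's stage and let go. Do not force the track's frame, never let the ball fall on its base plate or the bench, and leave the other things where they are.

Things in the scene. Friction and masses are not known exactly. Their poses are not given: they have to be found in the camera images.
- ball_center (a point): centre of the polished, slippery steel ball: 44 mm diameter, about 350 g (varies). It starts at rest in the straight first part of the track and rolls freely along it
- track: fixed J-shaped ball track: cage of four 6 mm steel rods on a 10 mm aluminium plate (x -135..115, y -155..125 mm). Origin on the bench, z up. Ball-centre path, 41 mm above the bench: from (-97,-130) along +y to (-97,0), quarter circle of radius 85 about (-12,0) to (-12,85), then +x to the end stop. Ball starts at x -97, y -75..-15
- path_start (a point): start of the path, track frame (-97,-130,41) mm. Along the path two lower rods (centre lines 16 mm either side, tops 25 mm above the bench) carry the ball; two upper rods (20 mm either side, tops 60 mm) leave a 34 mm slot for fingers from above but keep the ball in, ending at x 47. Start stop 7 mm behind this point, 51 mm high
- bend_center (a point): centre of the quarter-circle bend, track frame (-12,0,41) mm. Outside the rods, thin posts to 60 mm high stand 29 mm either side of the path, on the first straight and in mid-bend
- hoop (a point): middle of the underside of the fixed hoop's crossbar, track frame (24,85,67) mm. Hoop: 8 mm rod across the path, x 20..28, legs 29 mm either side, top 75 mm above the bench. The ball passes below. Upright fingers behind it can bring the ball only to about x 40; to push further, tilt the tool about 35 degrees, tips leading under the bar
- plungers (a point): point on the path between two spring plungers, track frame (48,85,41) mm: 12 mm round noses at ball-centre height from both sides, housings 25..45 mm beside the path, to 47 mm high. They meet the ball at centre x 31 and yield to a push of about 5 N; once its centre is past x 53 they snap it on into the bay and hold it there
- end_stop (a point): face of the end stop post, track frame (94.5,85,41) mm; 24 mm wide, top 51 mm above the bench; it halts the ball's centre at x 72
- exit_bay (a point): ball centre when in the exit bay (x 65..72), track frame (69.5,85,41) mm. Here there are no upper rods: above the lower rods both sides are open from x 56 to 94, so the ball can be gripped across the path (along the track's y) and lifted straight up
- microscope: digital microscope, fixed: white base 18 mm thick (x -110..170, y -110..170 mm); black square stage plate 160 x 160 mm centred on the origin, top at 42 mm, with a white disc to 44 mm; column and swung-aside optics 330 mm tall behind the stage's corner at x 95..205, y 100..260 mm. Origin on the bench surface under the stage's centre, z up
- seat (a point): the ball's centre when it rests in the ring cup (plain aluminium ring, 40 mm outside, 28 mm inside, 10 mm tall, fixed in the middle of the stage, top 54 mm above the bench); 71 mm above the bench
- ball: the steel ball itself; its axes turn as it rolls, use its centre
- weight: bystander: small brass knob-topped weight, 26 mm wide, 32 mm tall, standing on the track's base plate inside the bend; origin under its centre
- gauge: bystander: steel ring gauge, 36 mm outside, 12 mm tall, lying on the track's base plate; origin under its centre
- mouse: bystander: black computer mouse, 100 x 58 mm, 32 mm tall; origin under its centre
- jar: bystander: amber glass jar, 48 mm wide, 60 mm tall; origin under its centre
- driver: bystander: screwdriver lying flat, 160 mm long; origin under its centre
- dish: bystander: shallow white dish, 84 mm wide, 18 mm tall; origin under its centre
- slidebox: bystander: grey closed slide box, 50 x 85 x 30 mm; origin under its centre
Not all that is in view belongs to the job. What is shaped like the ball but green or purple is not meant.

How it is judged:
By the outcome, as a careful person would: the job done as asked, in the order asked, and still so for the second after the job is handed in, with the robot touching nothing.
It also fails if it takes over 70 s, if anything falls off the work surface, if the arm or the gripper's body presses on something with over 40 N, if the wrist force passes 120 N, or if a joint passes its speed limit or range.

ROBOT

A 6-joint arm with a two-finger parallel gripper is mounted at the origin on the work surface. World frame = base frame: x ahead of the robot, y to its left, z up, the work surface at z = 0. Lengths are in m, angles in rad, forces in N, time in s.
With the tool pointing down it reaches from about 0.25 to 0.775 m from the base axis. Payload 8.9 kg.
Tool frame: the origin (TCP) lies between the finger pads; the fingertips stand 11 mm ahead of it and the grasp point (between the pads) lies 8 mm behind it; z points along the fingers, y is the direction in which the jaws open and shut (so a half turn about z gives the same grasp; the last joint's range is limited). The gripper opens to 85 mm and grips with 20 to 120 N. Pads are 22 mm wide; open, the fingers measure 114 mm over their backs; the gripper's body (76 mm by 85 mm) begins 54 mm behind the grasp point. The pads swing forward as they close: fully open they stand 13 mm farther back than shut.
Start: joints at [1.11, 0.291, -0.153, 1.127, 0, 1.431], TCP at [0.166, 0.498, 0.221] pointing down, gripper open.
Joint ranges: [-2.52, 2.52], [-0.91, 1.74], [-1.3, 1.37], [-1.96, 2.02], [-1.52, 1.47], [-3.14, 3.14]. Speed limits (rad/s): [2.22, 2.22, 2.79, 3.14, 3.14, 3.14].

INTERFACE

Orientations are given as a rotation vector (axis times angle).
In Python, from rig import readout, viewer, arm gives the robot as it stands. The module is installed in compiled form; this text tells all that it offers.
- The arm moves only by the tool send_rows, never from a script. Its argument "targets" is a list that holds one entry, the list of rows, each a list of 7 numbers: the shift along the tool's x, y, z in cm, then the turn, a rotation vector about the tool's x, y, z in rad, then the closure, from -1 (fully open) to 1 (shut). In form: [[[x, y, z, wx, wy, wz, fingers], ...]]. A call has exactly 10 rows; each row is the pose to reach, as a shift and turn from the pose commanded when the call began, along the tool's axes at that moment; what a row does not reach only later rows make up. A row lasts 1/8 s, in which the tool goes at most 62.5 mm and 10.7 degrees, less where a joint would pass 70% of its speed; a pose out of reach is approached as far as the arm can. A call with a gripper value outside its range is refused whole. The fingers move at their own pace and stop on an object; "force" is the grip in N (left out, the last holds). Time passes only in rows, so rows that repeat a pose let the fingers close, or fill a call up. It gives the time, the measured TCP pose, the force and the opening at its end, in the units of the state.
- readout.read_state(): the state, without advancing time (a new reading comes with each control period).
- viewer.get_image(name): name is "side" or "top" or "wrist"; returns (picture, depth): 400x640x3 uint8, red, green, blue; 400x640 float32, m along the optical axis (not along the pixel's ray), 0 where there is no reading.
- viewer.camera_params(name): a dict with "fx", "fy", "cx", "cy" (pixels), "extrinsics" (4x4, takes a point from camera to world coordinates); the wrist camera has in their place "mount" (4x4, takes a point from camera to tool coordinates, whose origin is the TCP and whose axes are the flange's). Camera axes: x right, y down, z forward; pixel columns grow to the right and rows downward; lengths in m; the calibration is good to about 2 mm. A picture is of the moment at which its call begins: read the wrist's pose just before it. camera_params takes no time and is no camera call.
- arm.close_job(): hands the job in, once; it reports no verdict.
The state is a dict: "time_s": time; "joint_pos": joint angles; "joint_velocities": joint speeds; "tau": joint torques, N m; "tool_pos": TCP position; "orientation": TCP orientation; "force": force on the tool from outside, world axes, zero at the start; "moment": the same for the moment, N m; "opening": opening from 0.0 (shut) to 1.0 (fully open).
Only numpy, scipy, OpenCV 4.12 (cv2) and the standard library are available. Lean on these libraries where they do the work, as an engineer would, in place of code of your own. Each camera call takes 0.05 s, during which the arm holds its last target. There are 200 camera calls.

## Working session

There is one attempt and no reset: what is moved stays moved. The work goes in short steps, Python scripts to look and compute and a tool call to move; the robot and the scene stay as the last step left them, time stands still between calls to the robot, and variables do not carry over. Pictures are saved under pics/ and viewed, about 8 in all and at most 12, crops included, and the job is handed in when it is done.

Besides the shell and the picture viewer there is one more tool, called as name(argument=value, ...) on one line, values as JSON. send_rows: Moves the arm, as the interface text tells. Its arguments: {"type":"object","properties":{"targets":{"type":"array"},"force":{"type":"number"}},"required":["targets"]}

```bash
mkdir -p pics
cat > h.py <<'E'
import numpy as np, cv2
from scipy.spatial.transform import Rotation as R
from rig import readout, viewer, arm
def cam(n):
    s=readout.read_state(); p=viewer.camera_params(n); im,d=viewer.get_image(n)
    if n=="wrist":
        T=np.eye(4);T[:3,:3]=R.from_rotvec(s["orientation"]).as_matrix();T[:3,3]=s["tool_pos"];E=T@np.array(p["mount"])
    else: E=np.array(p["extrinsics"])
    return im,d,p,E
def plane(p,E,u,v,z):
    r=E[:3,:3]@np.array([(u-p["cx"])/p["fx"],(v-p["cy"])/p["fy"],1]); o=E[:3,3]
    return o+r*(z-o[2])/r[2]
def proj(p,E,X):
    c=np.linalg.inv(E)@np.append(X,1); return c[0]/c[2]*p["fx"]+p["cx"],c[1]/c[2]*p["fy"]+p["cy"]
def pts(p,E,d):
    v,u=np.indices(d.shape); c=np.stack([(u-p["cx"])/p["fx"]*d,(v-p["cy"])/p["fy"]*d,d],-1)
    return c@E[:3,:3].T+E[:3,3]
def save(n,im): cv2.imwrite("pics/"+n+".png",im[...,::-1])
E
python3 - <<'E'
from h import *
s=readout.read_state(); print(s)
a=[]
for n in("top","side"):
    im,d,p,E=cam(n); save(n+"0",im); np.savez(n+"0",im=im,d=d,E=E,k=[p[q] for q in("fx","fy","cx","cy")]); print(n,p["fx"],E.round(3).tolist())
im,d,p,E=cam("wrist"); save("wrist0",im);print(np.array(p["mount"]).round(3).tolist(),p["fx"])
E
```

```text
{'time_s': 0.0, 'joint_pos': array([ 1.10967258e+00,  2.91278221e-01, -1.54115973e-01,  1.12673022e+00,
       -4.56232332e-06,  1.43153083e+00]), 'joint_velocities': array([-0.00015519,  0.00217698,  0.00168197,  0.00022635, -0.00061013,
        0.00051293]), 'tau': array([-2.41134891e-03, -5.37149227e+01,  3.31363285e+01,  1.59263914e-02,
       -1.61256180e-04, -2.93322444e-05]), 'tool_pos': array([0.16584701, 0.49763097, 0.22033727]), 'orientation': array([-5.03332003e-01, -3.10061563e+00,  1.99472857e-03]), 'force': array([0.39166238, 0.45313206, 0.19470367]), 'moment': array([ 0.03357363,  0.00160515, -0.00665194]), 'opening': 0.999137595507777}
top 393.3824807473122 [[0.015, -0.994, 0.107, 0.34], [-1.0, -0.015, -0.001, 0.021], [0.003, -0.107, -0.994, 1.118], [0.0, 0.0, 0.0, 1.0]]
side 364.8075330109182 [[0.839, -0.376, 0.395, 0.074], [-0.545, -0.575, 0.61, -0.639], [-0.002, -0.727, -0.687, 0.766], [0.0, 0.0, 0.0, 1.0]]
[[-0.0, -0.964, -0.265, 0.067], [1.0, -0.001, 0.001, 0.001], [-0.001, -0.265, 0.964, -0.153], [0.0, 0.0, 0.0, 1.0]] 315.063527640208
```

View pics/top0.png

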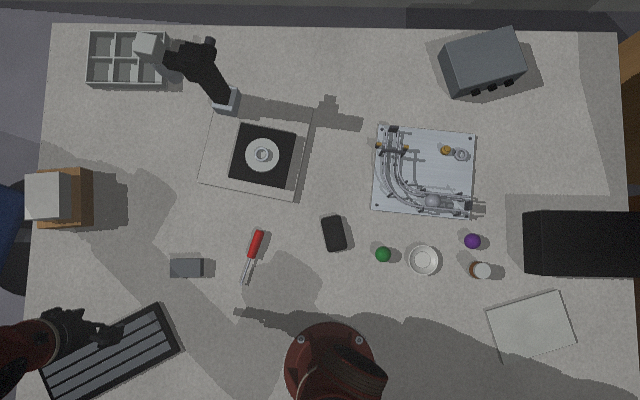

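View pics/side0.png

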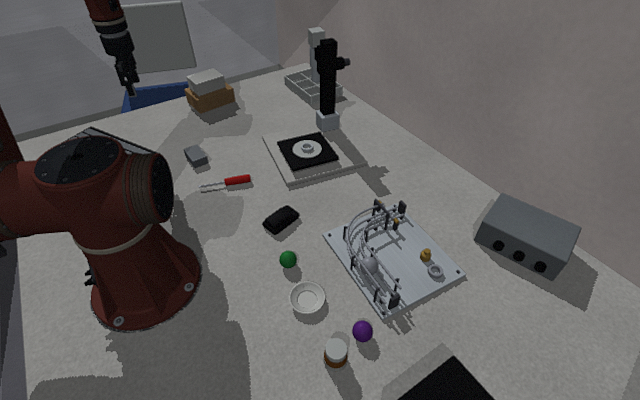

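Top view: track plate around (372–476,124–220), ball near (432,200), exit at the upper left near (390,130), and the stage with its ring at (262,154). In the side view the ball is at about (370,262). Next I measure both.

```bash
cat > m.py <<'E'
from h import *
z=np.load("top0.npz"); im,d,E=z["im"],z["d"],z["E"]; p=dict(zip(("fx","fy","cx","cy"),z["k"]))
P=pts(p,E,d)
v,u=np.indices(d.shape)
# plate: depth height 5..16 mm in window
w=(u>355)&(u<495)&(v>108)&(v<238)
print("bench z",np.median(P[...,2][(u>300)&(u<360)&(v>150)&(v<200)]),"plate z",np.median(P[150:190,430:445,2]))
m=((P[...,2]>.006)&w&(d>0)).astype(np.uint8)
m=cv2.morphologyEx(m,cv2.MORPH_OPEN,np.ones((5,5)))
c=max(cv2.findContours(m,0,1)[0],key=cv2.contourArea)
b=cv2.boxPoints(cv2.minAreaRect(c)); print("px",b.round(1).tolist())
W=np.array([plane(p,E,*q,.01)[:2] for q in b]);print(W.round(4).tolist())
# stage dark
hs=cv2.cvtColor(im,cv2.COLOR_RGB2HSV)
m2=((im.max(-1)<50)&(u>220)&(u<310)&(v>115)&(v<195)).astype(np.uint8)
m2=cv2.morphologyEx(m2,cv2.MORPH_OPEN,np.ones((3,3)))
c2=max(cv2.findContours(m2,0,1)[0],key=cv2.contourArea);b2=cv2.boxPoints(cv2.minAreaRect(c2));print("stage px",b2.round(1).tolist())
S=np.array([plane(p,E,*q,.042)[:2] for q in b2]);print(S.round(4).tolist(),S.mean(0))
crop=np.hstack([cv2.resize(im[110:230,360:490],None,fx=4,fy=4,interpolation=2)]); 
save("crop0",crop)
E
python3 m.py
```

```text
bench z 0.0003622440841626329 plate z 0.010757378535232287
px [[368.79998779296875, 209.0], [378.0, 123.19999694824219], [478.8999938964844, 134.0], [469.70001220703125, 219.8000030517578]]
[[0.4347, -0.106], [0.6843, -0.1318], [0.657, -0.4233], [0.4086, -0.3907]]
stage px [[228.0, 176.89999389648438], [239.3000030517578, 122.0999984741211], [295.8999938964844, 133.8000030517578], [284.6000061035156, 188.60000610351562]]
[[0.5151, 0.2876], [0.6712, 0.2622], [0.6401, 0.1025], [0.4849, 0.1302]] [0.57784637 0.19564112]
```

View pics/crop0.png

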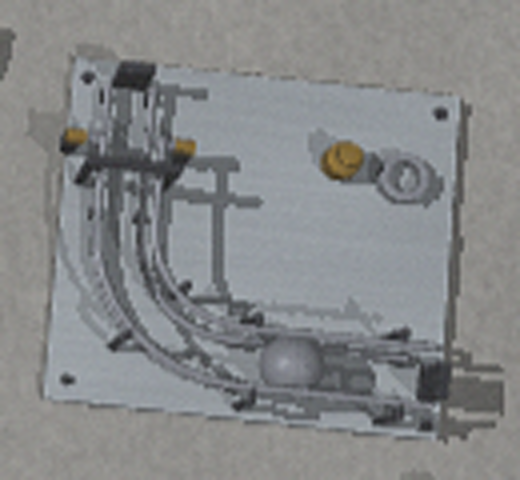

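```bash
cat > f.py <<'E'
from h import *
z=np.load("top0.npz"); E=z["E"]; p=dict(zip(("fx","fy","cx","cy"),z["k"]))
px=[(378.2,124.2),(475.7,134.2),(371,210),(470,219.7)]
W=np.array([plane(p,E,*q,.01)[:2] for q in px]); L=np.array([(.115,.125),(.115,-.155),(-.135,.125),(-.135,-.155)])
c=(W-W.mean(0))@[1,1j]; l=(L-L.mean(0))@[1,1j]; th=np.angle((c*l.conj()).sum()); 
Rm=np.array([[np.cos(th),-np.sin(th)],[np.sin(th),np.cos(th)]]); t=W.mean(0)-Rm@L.mean(0)
print("th",th,"t",t,"res",(L@Rm.T+t-W).round(4).tolist())
T=lambda x,y:(Rm@[x/1e3,y/1e3]+t).round(4)
print("start",T(-97,-130),"bend0",T(-97,0),"bend1",T(-12,85),"hoop",T(24,85),"bay",T(69.5,85))
b=plane(p,E,433,200.5,.041)[:2]; print("ball",b,Rm.T@(b-t))
E
python3 f.py
```

```text
th -0.0857422845446976 t [ 0.55586692 -0.24839225] res [[-0.0002, -0.0013], [0.001, 0.0013], [0.0, -0.0001], [-0.0008, 0.0002]]
start [ 0.4481 -0.3696] bend0 [ 0.4592 -0.2401] bend1 [ 0.5512 -0.1627] hoop [ 0.5871 -0.1658] bay [ 0.6324 -0.1697]
ball [ 0.45836532 -0.27918371] [-0.09450652 -0.03902812]
```

```bash
cat > g.py <<'E'
from h import *
import sys
th=-0.0857; t=np.array([.55587,-.24839])
Rm=np.array([[np.cos(th),-np.sin(th)],[np.sin(th),np.cos(th)]])
def goal(x,y,z,dirdeg,tilt=0,frame="track"):
    """TCP goal; track frame mm; tool y points along dirdeg (track frame), tilt deg = tips leading along tool y"""
    if frame=="track": xy=Rm@[x/1e3,y/1e3]+t; a=np.radians(dirdeg)+th
    else: xy=np.array([x,y])/1e3; a=np.radians(dirdeg)
    Y=np.array([np.cos(a),np.sin(a),0]); Z=np.array([0,0,-1.]); X=np.cross(Y,Z)
    return np.append(xy,z/1e3), R.from_matrix(np.c_[X,Y,Z])*R.from_rotvec([-np.radians(tilt),0,0])
def delta(p0,r0,p1,r1): return np.r_[r0.inv().apply(p1-p0)*100,(r0.inv()*r1).as_rotvec()]
def now():
    s=readout.read_state(); return np.array(s["tool_pos"]),R.from_rotvec(s["orientation"]),s
def show(goals,start=None):
    p0,r0,s=now()
    if start: p0,r0=start
    for q in goals: print(delta(p0,r0,*q).round(3).tolist())
E
python3 - <<'E'
from g import *
show([goal(-97,-88,180,90),goal(-97,-88,80,90)])
E
```

```text
[-53.224, -69.271, 4.107, -0.001, -0.0, -0.236]
[-53.225, -69.261, 14.107, -0.001, -0.0, -0.236]
```

send_rows(targets=[[[-3.5,-4.5,0,0,0,0,1],[-7,-9,0,0,0,0,1],[-10.5,-13.5,0,0,0,0,1],[-14,-18,0,0,0,0,1],[-17.5,-22.5,0,0,0,-0.05,1],[-21,-27,0,0,0,-0.1,1],[-24.5,-31.5,0,0,0,-0.15,1],[-28,-36,0,0,0,-0.2,1],[-31.5,-40.5,0,0,0,-0.236,1],[-31.5,-40.5,0,0,0,-0.236,1]]])

```text
time_s: 1.4
tool_pos: [0.3378, 0.0107, 0.2209]
orientation: [0.146, 3.138, -0.001]
force: [-0.3, 0.5, -0.2]
opening: -0.003
```

Run:
```python
from g import *
s=now()[2];print(s["time_s"],s["tool_pos"],s["opening"])
show([goal(-97,-88,180,90),goal(-97,-88,80,90)])
```

```text
1.4 [0.33782155 0.01065931 0.22091871] -0.002540107278733694
[-14.469, -32.64, 4.122, -0.001, 0.001, -0.007]
[-14.463, -32.633, 14.122, -0.001, 0.001, -0.007]
```

send_rows(targets=[[[-2,-4.5,0,0,0,-0.007,1],[-4,-9,0,0,0,-0.007,1],[-6,-13.5,0,0,0,-0.007,1],[-8,-18,0,0,0,-0.007,1],[-10,-22.5,1,0,0,-0.007,1],[-12,-27,2,0,0,-0.007,1],[-14,-31,4,0,0,-0.007,1],[-14.5,-32.6,5,0,0,-0.007,1],[-14.5,-32.6,5,0,0,-0.007,1],[-14.5,-32.6,5,0,0,-0.007,1]]])

```text
time_s: 2.65
tool_pos: [0.4532, -0.3215, 0.1714]
orientation: [-0.122, -3.139, -0.001]
force: [-0.4, 0.3, 0.9]
opening: 0.002
```

Run:
```python
from g import *
p0,r0,s=now(); im,d,p,E=cam("wrist")
T=lambda x,y,z:np.append(Rm@[x/1e3,y/1e3]+t,z/1e3)
o=im.copy()
for q in [(-97,-130,41),(-97,-39,41),(-117,-70,60),(-77,-70,60),(-117,0,60),(-77,0,60),(-97,-137,51),(-32,85,60),(-135,-155,10),(-135,125,10)]+[(-12-85*np.cos(a)*1.2353,85*np.sin(a)*1.2353,60) for a in(.4,.8,1.2)]:
    a=proj(p,E,T(*q))
    cv2.drawMarker(o,(int(round(a[0])),int(round(a[1]))),(255,0,0),0,9,1)
save("w1",o); np.savez("w1",im=im,d=d,E=E)
print(s["tool_pos"]); 
show([goal(-97,-88,80,90),goal(-97,-88,45,90)])
```

```text
[ 0.45323431 -0.32154568  0.171432  ]
[0.125, -0.617, 9.17, -0.0, 0.0, 0.008]
[0.126, -0.617, 12.67, -0.0, 0.0, 0.008]
```

View pics/w1.png

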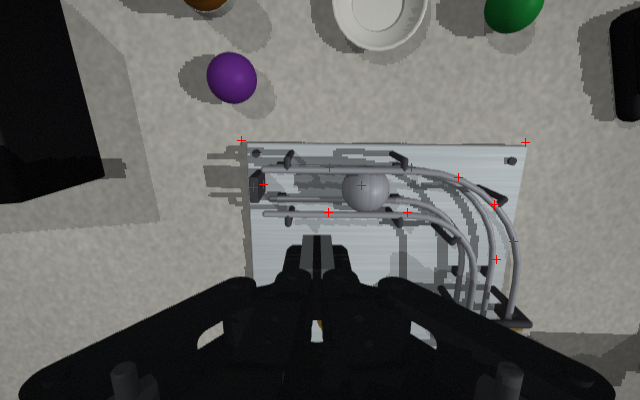

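The wrist view shows the rods about 2–4 px below my red predictions: outer rod near (329,170), inner near (329,214), ball at (365,190). I'll refine the fit with depth.

Run:
```python
from g import *
z=np.load("w1.npz"); im,d,E=z["im"],z["d"],z["E"]; p=viewer.camera_params("wrist")
P=pts(p,E,d); v,u=np.indices(d.shape)
Q=np.dstack([((P[...,:2]-t)@Rm)*1e3,P[...,2:]*1e3])
ok=(d>0)&(v<235)
print("plate z",np.median(Q[150:160,300:380,2]),np.median(Q[225:232,260:280,2]))
for lo,hi in((-110,-80),(-70,-60),(-10,5)):
  for a,b in((-125,-108),(-86,-68)):
    s=Q[ok&(Q[...,1]>lo)&(Q[...,1]<hi)&(Q[...,0]>a)&(Q[...,0]<b)&(Q[...,2]>50)&(Q[...,2]<66)]
    print(lo,a,len(s),s.mean(0).round(1) if len(s) else "", np.percentile(s[:,0],[5,95]).round(1) if len(s) else "")
# bend: radius about centre, upper rods
s=Q[ok&(Q[...,1]>15)&(Q[...,2]>52)&(Q[...,2]<64)&(Q[...,0]<0)]
r=np.hypot(s[:,0]+12,s[:,1]); a=np.degrees(np.arctan2(s[:,1],-s[:,0]-12))
for A in(15,25,35,45,55):
  k=abs(a-A)<5; print(A,[(np.median(r[k&(r>95)&(r<115)]).round(1)),(np.median(r[k&(r>55)&(r<75)]).round(1))])
g=cv2.cvtColor(im,cv2.COLOR_RGB2GRAY)
for c in(310,329,340): print(c,g[160:225,c].tolist())
# ball: sphere via depth
s=Q[ok&(Q[...,2]>53)&(Q[...,2]<70)&(abs(Q[...,0]+97)<13)&(Q[...,1]>-75)&(Q[...,1]<0)]
A=np.c_[2*s,np.ones(len(s))]; x=np.linalg.lstsq(A,(s**2).sum(1),rcond=None)[0]; print("ball",x[:3],np.sqrt(x[3]+x[:3]@x[:3]),len(s))
```

```text
plate z 10.25135976390218 10.347109713859131
-110 -125 309 [-116.3  -97.1   59.8] [-123.4 -112.3]
-110 -86 238 [-74.5 -96.7  59.9] [-77.3 -69.6]
-70 -125 83 [-114.5  -65.2   59.9] [-116.9 -111.5]
-70 -86 77 [-74.9 -64.8  59.7] [-77.2 -71.8]
-10 -125 192 [-117.2   -4.    59.6] [-124.1 -112.2]
-10 -86 134 [-73.7  -3.4  60.1] [-76.9 -68.8]
15 [np.float64(103.0), np.float64(64.0)]
25 [np.float64(103.6), np.float64(64.1)]
35 [np.float64(104.1), np.float64(64.7)]
45 [np.float64(106.3), np.float64(65.6)]
55 [np.float64(105.2), np.float64(nan)]
310 [109, 108, 109, 109, 92, 104, 102, 105, 121, 135, 136, 129, 115, 88, 79, 95, 106, 103, 104, 105, 107, 93, 84, 85, 81, 80, 80, 97, 105, 107, 106, 105, 105, 104, 103, 104, 92, 104, 123, 109, 88, 78, 103, 133, 144, 159, 165, 164, 166, 168, 148, 110, 107, 124, 135, 133, 125, 121, 153, 152, 141, 141, 143, 142, 142]
329 [106, 106, 106, 108, 95, 83, 78, 97, 117, 131, 135, 131, 118, 93, 78, 97, 103, 103, 103, 105, 105, 93, 83, 83, 80, 78, 81, 81, 97, 105, 105, 105, 105, 104, 102, 102, 91, 81, 84, 92, 89, 79, 90, 128, 144, 146, 159, 164, 166, 167, 167, 123, 103, 121, 134, 134, 127, 117, 151, 153, 142, 143, 145, 144, 143]
340 [107, 107, 107, 108, 90, 79, 74, 94, 114, 128, 135, 132, 120, 94, 95, 103, 105, 103, 102, 103, 105, 106, 107, 92, 79, 78, 81, 81, 80, 98, 105, 103, 106, 106, 102, 101, 91, 82, 83, 92, 90, 81, 72, 77, 83, 98, 106, 103, 102, 104, 149, 123, 101, 118, 133, 135, 129, 120, 153, 154, 145, 147, 146, 146, 144]
ball [-94.23379876 -35.76677766  42.32635209] 20.903428261476858 1093
  return _methods._mean(a, axis=axis, dtype=dtype,
  ret = ret.dtype.type(ret / rcount)
```

```bash
sed -i 's/^Rm=.*/&\nt=t+Rm@[.0016,.0016]/' g.py
python3 - <<'E'
from g import *
show([goal(-97,-88,z,90) for z in (110,80,60,45)])
E
```

```text
[-0.038, -0.459, 6.17, -0.0, 0.0, 0.008]
[-0.036, -0.459, 9.17, -0.0, 0.0, 0.008]
[-0.036, -0.459, 11.17, -0.0, 0.0, 0.008]
[-0.035, -0.458, 12.67, -0.0, 0.0, 0.008]
```

send_rows(targets=[[[0,-0.46,3,0,0,0.008,1],[0,-0.46,6,0,0,0.008,1],[0,-0.46,8,0,0,0.008,1],[0,-0.46,9,0,0,0.008,1],[0,-0.46,10,0,0,0.008,1],[0,-0.46,11,0,0,0.008,1],[0,-0.46,12,0,0,0.008,1],[0,-0.46,12.6,0,0,0.008,1],[0,-0.46,12.6,0,0,0.008,1],[0,-0.46,12.6,0,0,0.008,1]]])

```text
time_s: 3.95
tool_pos: [0.4531, -0.3278, 0.0451]
orientation: [0.136, 3.138, -0.0]
force: [-0.2, -0.1, -0.4]
opening: -0.003
```

Run:
```python
from g import *
p0,r0,s=now(); print(s["tool_pos"],s["force"],(Rm.T@(p0[:2]-t)*1e3).round(1))
g=[goal(-97,y,45,90) for y in(-60,-30)]
for a in np.arange(0,91,10):
    A=np.radians(a); g.append(goal(-12-85*np.cos(A),85*np.sin(A),45,90-a))
show(g)
```

```text
[ 0.45309808 -0.32779564  0.04513947] [-0.19640505 -0.08280571 -0.35071621] [-97.2 -89.5]
[-0.016, 2.951, 0.013, -0.0, 0.0, -0.001]
[-0.013, 5.951, 0.012, -0.0, 0.0, -0.001]
[-0.01, 8.951, 0.011, -0.0, 0.0, -0.001]
[-0.137, 10.427, 0.011, -0.0, 0.0, 0.173]
[-0.519, 11.859, 0.011, -0.0, 0.0, 0.348]
[-1.144, 13.202, 0.011, -0.0, 0.0, 0.522]
[-1.992, 14.417, 0.011, -0.0, 0.0, 0.697]
[-3.038, 15.466, 0.011, -0.0, 0.0, 0.872]
[-4.251, 16.317, 0.011, -0.0, 0.0, 1.046]
[-5.593, 16.945, 0.011, -0.0, 0.0, 1.221]
[-7.024, 17.33, 0.011, -0.0, 0.0, 1.395]
[-8.5, 17.461, 0.012, 0.0, 0.0, 1.57]
```

send_rows(targets=[[[0,0.6,0,0,0,0,1],[0,1.2,0,0,0,0,1],[0,1.8,0,0,0,0,1],[0,2.6,0,0,0,0,1],[0,3.6,0,0,0,0,1],[0,4.7,0,0,0,0,1],[0,5.8,0,0,0,0,1],[0,6.9,0,0,0,0,1],[0,8.0,0,0,0,0,1],[0,8.9,0,0,0,0,1]]])

```text
time_s: 5.2
tool_pos: [0.4657, -0.2429, 0.0506]
orientation: [0.137, 3.128, -0.014]
force: [-0.8, -1.1, 45.2]
opening: -0.003
```

Run:
```python
from g import *
p0,r0,s=now(); print(s["tool_pos"],s["force"],(Rm.T@(p0[:2]-t)*1e3).round(1))
g=[goal(-97,y,45,90) for y in(0,)]
for a in np.arange(0,91,10):
    A=np.radians(a); g.append(goal(-12-85*np.cos(A),85*np.sin(A),45,90-a))
show(g)
im,d,p,E=cam("wrist");save("w2",im)
```

```text
[ 0.46568154 -0.24288019  0.05056553] [-0.82418491 -1.09340976 45.24407537] [-91.9  -3.8]
[0.514, 0.387, 0.548, -0.009, 0.011, -0.002]
[0.514, 0.387, 0.548, -0.009, 0.011, -0.002]
[0.387, 1.863, 0.536, -0.008, 0.012, 0.173]
[0.005, 3.295, 0.528, -0.007, 0.012, 0.348]
[-0.619, 4.639, 0.523, -0.006, 0.013, 0.522]
[-1.467, 5.854, 0.522, -0.005, 0.014, 0.697]
[-2.513, 6.903, 0.524, -0.003, 0.014, 0.871]
[-3.725, 7.755, 0.53, -0.002, 0.014, 1.046]
[-5.067, 8.383, 0.539, -0.001, 0.015, 1.22]
[-6.497, 8.769, 0.552, 0.0, 0.015, 1.395]
[-7.973, 8.9, 0.567, 0.002, 0.015, 1.569]
```

View pics/w2.png

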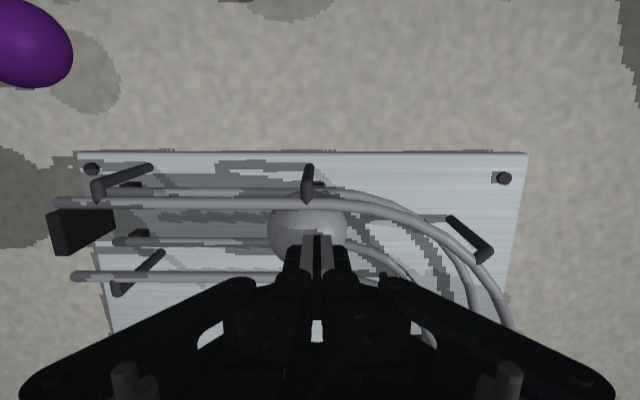

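The wrist view shows the tool riding on the ball at about (307,228): the fingertips are at (317,240), pushing up with 45 N. I need the fingertip and ball geometry before backing off.

Run:
```python
from g import *
p0,r0,s=now(); im,d,p,E=cam("wrist"); P=pts(p,E,d); np.savez("w2",im=im,d=d,E=E)
Q=np.dstack([((P[...,:2]-t)@Rm)*1e3,P[...,2:]*1e3]); Tl=r0.inv().apply((P-p0).reshape(-1,3)).reshape(P.shape)*1e3
for v in (210,220,230,234,238,242,250,260,280): print(v,[(u,*Q[v,u].round(0).astype(int)) for u in(280,290,300,306,312,325,332,340)])
print("tool");
for v in (234,238,242,250,260,280): print(v,[(u,*Tl[v,u].round(0).astype(int)) for u in(290,300,306,312,325,332,340)])
k=(d>0)&(Q[...,2]>45)&(Q[...,2]<66)&(abs(Q[...,0]+100)<15); v,u=np.indices(d.shape); k&=(v<232)&(v>206)&(u>275)&(u<340)&(Q[...,0]>-113)
s_=Q[k];A=np.c_[2*s_,np.ones(len(s_))]; x=np.linalg.lstsq(A,(s_**2).sum(1),rcond=None)[0]; print("ball",x[:3],np.sqrt(x[3]+x[:3]@x[:3]),len(s_))
```

```text
210 [(280, np.int64(-110), np.int64(-20), np.int64(52)), (290, np.int64(-111), np.int64(-14), np.int64(55)), (300, np.int64(-111), np.int64(-9), np.int64(55)), (306, np.int64(-111), np.int64(-6), np.int64(55)), (312, np.int64(-111), np.int64(-3), np.int64(55)), (325, np.int64(-111), np.int64(3), np.int64(53)), (332, np.int64(-113), np.int64(6), np.int64(58)), (340, np.int64(-113), np.int64(10), np.int64(59))]
220 [(280, np.int64(-106), np.int64(-19), np.int64(56)), (290, np.int64(-108), np.int64(-14), np.int64(59)), (300, np.int64(-107), np.int64(-9), np.int64(58)), (306, np.int64(-107), np.int64(-6), np.int64(59)), (312, np.int64(-107), np.int64(-3), np.int64(58)), (325, np.int64(-106), np.int64(3), np.int64(56)), (332, np.int64(-106), np.int64(7), np.int64(54)), (340, np.int64(-104), np.int64(11), np.int64(49))]
230 [(280, np.int64(-102), np.int64(-19), np.int64(59)), (290, np.int64(-103), np.int64(-14), np.int64(60)), (300, np.int64(-103), np.int64(-9), np.int64(61)), (306, np.int64(-103), np.int64(-6), np.int64(60)), (312, np.int64(-103), np.int64(-3), np.int64(61)), (325, np.int
[... 4067 characters left out ...]
10), np.int64(-5), np.int64(-41)), (306, np.int64(11), np.int64(-3), np.int64(-42)), (312, np.int64(11), np.int64(-1), np.int64(-42)), (325, np.int64(11), np.int64(4), np.int64(-43)), (332, np.int64(10), np.int64(7), np.int64(-41)), (340, np.int64(7), np.int64(11), np.int64(-34))]
280 [(290, np.int64(12), np.int64(-8), np.int64(-58)), (300, np.int64(11), np.int64(-5), np.int64(-58)), (306, np.int64(12), np.int64(-2), np.int64(-59)), (312, np.int64(7), np.int64(-1), np.int64(-50)), (325, np.int64(11), np.int64(4), np.int64(-58)), (332, np.int64(12), np.int64(6), np.int64(-59)), (340, np.int64(11), np.int64(9), np.int64(-58))]
ball [-98.25865689  -7.00532925  42.54895941] 19.0374287924544 1410
```

Run:
```python
from g import *
p=viewer.camera_params("wrist"); M=np.array(p["mount"]); print(M.round(4))
z=np.load("w1.npz"); d=z["d"]; C=pts(p,M,d)*1e3
for v in range(228,256,3): print(v,[tuple(C[v,u].round(0).astype(int).tolist()) for u in(300,306,312,316,320,328,332)])
k=(d>0)&(abs(C[...,0])<25)&(abs(C[...,1])<30)&(C[...,2]<30); k[:,:]&=True
print("max tool z",np.percentile(C[k][:,2],[50,90,99,100]))
```

```text
[[-4.000e-04 -9.642e-01 -2.654e-01  6.650e-02]
 [ 1.000e+00 -6.000e-04  4.000e-04  1.000e-03]
 [-6.000e-04 -2.654e-01  9.642e-01 -1.533e-01]
 [ 0.000e+00  0.000e+00  0.000e+00  1.000e+00]]
228 [(-52, -16, 159), (-53, -10, 161), (-53, -4, 161), (-53, 1, 160), (-54, 5, 163), (-54, 13, 162), (-53, 18, 161)]
231 [(-57, -16, 161), (-56, -10, 160), (-57, -4, 161), (-57, 1, 161), (-57, 5, 161), (-56, 13, 160), (-57, 18, 161)]
234 [(-60, -16, 160), (-60, -10, 161), (-60, -4, 162), (-60, 1, 162), (-60, 5, 161), (-60, 13, 161), (-60, 18, 161)]
237 [(-63, -16, 160), (10, -4, -18), (10, -1, -18), (10, 1, -17), (10, 3, -18), (11, 6, -18), (-64, 18, 161)]
240 [(-67, -17, 160), (11, -4, -22), (10, -1, -20), (10, 1, -21), (11, 3, -22), (11, 6, -22), (-67, 18, 160)]
243 [(-71, -17, 162), (10, -4, -24), (10, -1, -25), (10, 1, -25), (11, 3, -26), (11, 6, -25), (-70, 18, 160)]
246 [(6, -7, -19), (11, -3, -29), (11, -1, -28), (11, 1, -30), (11, 3, -29), (11, 6, -30), (7, 8, -20)]
249 [(7, -6, -23), (10, -3, -30), (11, -1, -32), (11, 1, -31), (11, 3, -32), (10, 6, -31), (11, 8, -31)]
252 [(7, -6, -26), (11, -3, -34), (10, -1, -34), (11, 1, -34), (11, 3, -35), (11, 6, -34), (11, 7, -34)]
255 [(7, -6, -29), (10, -3, -37), (11, -1, -37), (11, 1, -38), (11, 2, -37), (10, 6, -37), (11, 7, -37)]
max tool z [-89.42975267 -55.18129139 -22.44333692 -14.79833149]
```

Depth shows that the shut fingertips really end about 12–16 mm *behind* the reported TCP. They were above the ball the whole time and climbed onto it. I'll lift off, go back behind the ball, and insert about 23 mm deeper.

send_rows(targets=[[[0,0,-1,0,0,0,1],[0,0,-2.5,0,0,0,1],[0,-1.5,-4,0,0,0,1],[0,-4,-5,0,0,0,1],[0,-6,-5,0,0,0,1],[0,-8,-5,0,0,0,1],[0,-9,-5,0,0,0,1],[0,-9,-5,0,0,0,1],[0,-9,-5,0,0,0,1],[0,-9,-5,0,0,0,1]]])

```text
time_s: 6.55
tool_pos: [0.4529, -0.328, 0.0949]
orientation: [-0.135, -3.138, -0.001]
force: [1.0, 0.5, 0.6]
opening: -0.002
```

```bash
cat > ball.py <<'E'
from g import *
def ball(n="top",name=None):
    im,d,p,E=cam(n); P=pts(p,E,d)
    Q=np.dstack([((P[...,:2]-t)@Rm)*1e3,P[...,2:]*1e3])
    if name: save(name,im); np.savez(name,im=im,d=d,E=E)
    return im,d,p,E,Q
E
python3 - <<'E'
from ball import *
p0,r0,s=now(); print(s["tool_pos"],s["force"],(Rm.T@(p0[:2]-t)*1e3).round(1))
im,d,p,E,Q=ball("wrist","w3")
k=(d>0)&(Q[...,2]>55)&(Q[...,2]<66)&(abs(Q[...,0]+96)<11)&(Q[...,1]<35)&(Q[...,1]>-120)
s_=Q[k]; print(len(s_),np.median(s_,0),np.percentile(s_[:,1],[5,95]))
save("w3c",im[60:330,180:620])
show([goal(-97,-72,z,90) for z in(70,45,22)])
E
```

```text
[ 0.45288885 -0.32795545  0.09486395] [0.97470016 0.52580874 0.58123019] [-97.4 -89.7]
1566 [-97.27767931 -10.381781    60.54087472] [-22.33221513   5.13875747]
[-0.036, 1.774, 2.491, 0.0, -0.0, -0.0]
[-0.037, 1.774, 4.991, 0.0, -0.0, -0.0]
[-0.037, 1.773, 7.291, 0.0, -0.0, -0.0]
```

View pics/w3c.png

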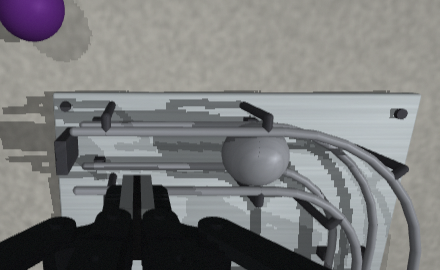

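The ball sits undisturbed in the track at crop (255,155), y ≈ −9 mm, with the fingers behind it. I'll insert deeper.

send_rows(targets=[[[0,1.5,1,0,0,0,1],[0,2.7,2,0,0,0,1],[0,2.7,3,0,0,0,1],[0,2.7,3.8,0,0,0,1],[0,2.7,4.6,0,0,0,1],[0,2.7,5.4,0,0,0,1],[0,2.7,6.1,0,0,0,1],[0,2.7,6.7,0,0,0,1],[0,2.7,7.2,0,0,0,1],[0,2.7,7.2,0,0,0,1]]])

```text
time_s: 7.85
tool_pos: [0.455, -0.3016, 0.0226]
orientation: [-0.136, -3.138, -0.001]
force: [0.3, 0.5, 0.1]
opening: -0.003
```

Run:
```python
from g import *
p0,r0,s=now(); print(s["tool_pos"],s["force"],(Rm.T@(p0[:2]-t)*1e3).round(1))
g=[goal(-97,y,22,90) for y in(-30,)]
for a in np.arange(0,91,10):
    A=np.radians(a); g.append(goal(-12-85*np.cos(A),85*np.sin(A),22,90-a))
show(g+[goal(-18,85,22,0)])
```

```text
[ 0.45500745 -0.30155975  0.02256395] [0.27779931 0.5248691  0.1139104 ] [-97.5 -63.2]
[-0.051, 3.321, 0.057, 0.0, -0.0, -0.001]
[-0.047, 6.321, 0.058, 0.0, -0.0, -0.001]
[-0.175, 7.797, 0.059, 0.0, -0.0, 0.173]
[-0.557, 9.229, 0.059, 0.0, -0.001, 0.348]
[-1.181, 10.572, 0.059, 0.0, -0.001, 0.523]
[-2.03, 11.787, 0.059, 0.0, -0.001, 0.697]
[-3.076, 12.836, 0.059, 0.0, -0.001, 0.872]
[-4.289, 13.687, 0.059, 0.0, -0.001, 1.046]
[-5.631, 14.314, 0.059, 0.0, -0.001, 1.221]
[-7.062, 14.699, 0.058, -0.0, -0.001, 1.395]
[-8.538, 14.83, 0.057, -0.0, -0.001, 1.57]
[-7.938, 14.829, 0.058, -0.0, -0.001, 1.57]
```

send_rows(targets=[[[0,0.6,0,0,0,0,1],[0,1.2,0,0,0,0,1],[0,1.8,0,0,0,0,1],[0,2.5,0,0,0,0,1],[0,3.2,0,0,0,0,1],[0,4,0,0,0,0,1],[0,4.8,0,0,0,0,1],[0,5.6,0,0,0,0,1],[-0.05,6.3,0,0,0,0,1],[-0.05,6.3,0,0,0,0,1]]])

```text
time_s: 9.1
tool_pos: [0.461, -0.2381, 0.0228]
orientation: [-0.135, -3.138, -0.001]
force: [0.7, -0.5, -0.0]
opening: -0.002
```

Run:
```python
from ball import *
p0,r0,s=now(); print(s["tool_pos"],s["force"],(Rm.T@(p0[:2]-t)*1e3).round(1))
im,d,p,E,Q=ball("top","t3"); im2,*_=ball("wrist","w4")
save("c3",np.hstack([cv2.resize(im[110:230,360:490],(433,400)),cv2.resize(im2[100:330,150:630],(367,400))]))
```

```text
[ 0.46102016 -0.23810165  0.02275056] [ 0.74299895 -0.53037552 -0.02206411] [-97.    0.5]
```

View pics/c3.png

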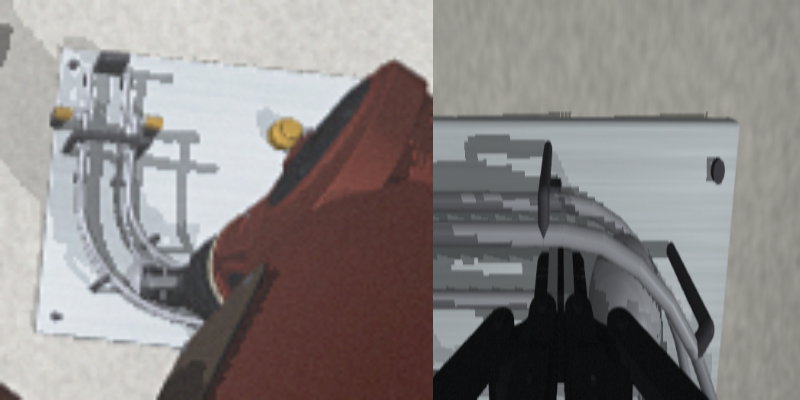

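The wrist view shows the ball directly ahead of the shut fingers, right side at about (610,290), and the forces are near zero. On round the bend.

Run:
```python
from g import *
for lst in ((5,11,18,25,32,39,46,53,60,65),):
    show([goal(-12-85*np.cos(np.radians(a)),85*np.sin(np.radians(a)),22,90-a) for a in lst])
```

```text
[-0.015, 0.752, 0.08, 0.0, -0.0, 0.087]
[-0.139, 1.633, 0.08, 0.0, -0.0, 0.191]
[-0.398, 2.638, 0.081, 0.0, -0.0, 0.313]
[-0.777, 3.604, 0.081, 0.0, -0.0, 0.436]
[-1.272, 4.516, 0.081, 0.0, -0.0, 0.558]
[-1.874, 5.361, 0.081, 0.0, -0.0, 0.68]
[-2.574, 6.127, 0.081, 0.0, -0.0, 0.802]
[-3.363, 6.802, 0.081, 0.0, -0.0, 0.924]
[-4.228, 7.375, 0.081, 0.0, -0.0, 1.046]
[-4.885, 7.718, 0.081, 0.0, -0.0, 1.134]
```

send_rows(targets=[[[-0.02,0.75,0,0,0,0.087,1],[-0.14,1.63,0,0,0,0.191,1],[-0.4,2.64,0,0,0,0.313,1],[-0.78,3.6,0,0,0,0.436,1],[-1.27,4.52,0,0,0,0.558,1],[-1.87,5.36,0,0,0,0.68,1],[-2.57,6.13,0,0,0,0.802,1],[-3.36,6.8,0,0,0,0.924,1],[-4.23,7.37,0,0,0,1.046,1],[-4.88,7.72,0,0,0,1.134,1]]])

```text
time_s: 10.45
tool_pos: [0.5167, -0.1663, 0.0228]
orientation: [-1.805, -2.571, 0.0]
force: [-2.2, -0.5, 1.8]
opening: -0.003
```

Run:
```python
from g import *
p0,r0,s=now(); print(s["tool_pos"],s["force"],(Rm.T@(p0[:2]-t)*1e3).round(1),(Rm.T@r0.as_matrix()[:2,1]).round(3))
show([goal(-12-85*np.cos(np.radians(a)),85*np.sin(np.radians(a)),22,90-a) for a in (65,70,76,82,87,90)]+[goal(-16,85,22,0)])
```

```text
[ 0.51665656 -0.16629475  0.02278456] [-2.24681032 -0.51962516  1.81463123] [-47.7  76.8] [0.908 0.419]
[0.027, -0.012, 0.078, -0.0, -0.0, -0.004]
[-0.002, 0.729, 0.078, -0.0, -0.0, 0.083]
[-0.122, 1.61, 0.078, -0.0, -0.0, 0.188]
[-0.334, 2.474, 0.078, -0.0, -0.0, 0.293]
[-0.578, 3.175, 0.078, -0.0, -0.0, 0.38]
[-0.754, 3.583, 0.078, -0.0, -0.0, 0.432]
[-0.586, 3.22, 0.078, -0.0, -0.0, 0.432]
```

send_rows(targets=[[[0,0.7,0,0,0,0.083,1],[-0.12,1.5,0,0,0,0.188,1],[-0.33,2.3,0,0,0,0.293,1],[-0.5,2.9,0,0,0,0.38,1],[-0.58,3.2,0,0,0,0.432,1],[-0.58,3.2,0,0,0,0.432,1],[-0.6,3.0,-1,0,0,0.432,1],[-0.6,2.8,-3,0,0,0.432,1],[-0.6,2.5,-6,0,0,0.432,1],[-0.6,2.5,-7,0,0,0.432,1]]])

```text
time_s: 11.7
tool_pos: [0.5428, -0.164, 0.0951]
orientation: [2.308, 2.127, 0.002]
force: [-0.2, 0.5, -0.4]
opening: -0.002
```

Run:
```python
from ball import *
p0,r0,s=now(); print(s["tool_pos"],s["force"],(Rm.T@(p0[:2]-t)*1e3).round(1),(Rm.T@r0.as_matrix()[:2,1]).round(3))
im,d,p,E,Q=ball("wrist","w5")
for n,c in(("ball?",(5,60,75,95,56,66)),("uprod+",(-60,45,98,112,52,63)),("uprod-",(-60,45,58,72,52,63))):
    k=(d>0)&(Q[...,0]>c[0])&(Q[...,0]<c[1])&(Q[...,1]>c[2])&(Q[...,1]<c[3])&(Q[...,2]>c[4])&(Q[...,2]<c[5]); q=Q[k]; print(n,len(q),np.median(q,0).round(1) if len(q) else "",np.percentile(q,[3,97],0).round(1).tolist() if len(q) else "")
o=im.copy()
T=lambda x,y,z:np.append(Rm@[x/1e3,y/1e3]+t,z/1e3)
for q in [(24,85,75),(24,114,71),(24,56,71),(-12,105,60),(-12,65,60),(47,105,60),(47,65,60),(94.5,85,51),(115,125,10),(31,85,63),(69.5,85,41)]:
    a=proj(p,E,T(*q)); cv2.drawMarker(o,(int(round(a[0])),int(round(a[1]))),(255,0,0),0,9,1)
save("w5m",o)
```

```text
[ 0.54277704 -0.16399586  0.09507597] [-0.19892288  0.53369311 -0.37250512] [-21.9  81.4] [1.    0.004]
ball? 903 [14.8 86.4 61.1] [[5.7, 75.9, 56.6], [24.2, 94.5, 63.4]]
uprod+ 1726 [  1.  105.9  59.6] [[-51.3, 98.6, 54.5], [41.7, 110.0, 61.3]]
uprod- 820 [13.4 68.  59.7] [[-45.0, 59.0, 54.0], [43.0, 70.8, 61.5]]
```

View pics/w5m.png

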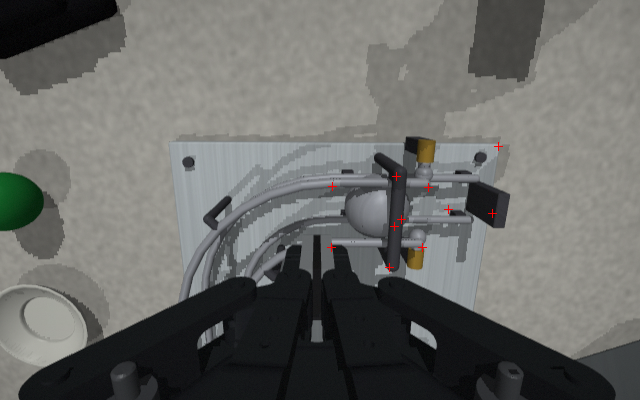

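Ball at (375,212), track x ≈ 13, just behind the hoop bar at column 396. My predictions are a few pixels off, so I'll quantify them here with depth data I already have.

Run:
```python
from g import *
z=np.load("w5.npz"); im,d,E=z["im"],z["d"],z["E"]; p=viewer.camera_params("wrist"); P=pts(p,E,d)
Q=np.dstack([((P[...,:2]-t)@Rm)*1e3,P[...,2:]*1e3]); v,u=np.indices(d.shape)
def sel(n,x0,x1,y0,y1,z0,z1):
    q=Q[(d>0)&(v<270)&(Q[...,0]>x0)&(Q[...,0]<x1)&(Q[...,1]>y0)&(Q[...,1]<y1)&(Q[...,2]>z0)&(Q[...,2]<z1)]
    print(n,len(q),q.mean(0).round(1),np.percentile(q,[3,50,97],0).round(1).tolist())
sel("bar",10,40,70,100,69,80)
sel("rod+ straight",-5,12,98,115,56,64); sel("rod- straight",-5,15,60,75,56,64)
sel("rods+ far",40,75,98,115,55,64)
sel("stop top",80,110,60,110,47,56)
# plate edges: x max edge, y max edge
for y in(0,30,60): q=Q[(d>0)&(abs(Q[...,1]-y)<4)&(Q[...,0]>90)&(Q[...,2]>6)&(Q[...,2]<14)]; print("xmax",y,np.percentile(q[:,0],99).round(1) if len(q) else None)
for x in(-90,-40,20,70): q=Q[(d>0)&(abs(Q[...,0]-x)<4)&(Q[...,1]>112)&(Q[...,2]>6)&(Q[...,2]<14)]; print("ymax",x,np.percentile(q[:,1],99).round(1) if len(q) else None)
q=Q[(d>0)&(v<260)&(abs(Q[...,0]-14)<13)&(abs(Q[...,1]-86)<14)&(Q[...,2]>52)&(Q[...,2]<66)]
A=np.c_[2*q[:,:2],np.ones(len(q))]; b=(q[:,:2]**2).sum(1)+(q[:,2]-41)**2; x=np.linalg.lstsq(A,b,rcond=None)[0]; print("ball",x[:2])
# pads in tool frame
C=pts(p,np.array(p["mount"]),d)*1e3; k=(d>0)&(abs(C[...,0])<16)&(abs(C[...,1])<14)&(C[...,2]<30)&(C[...,2]>-32); print("finger tool",np.percentile(C[k],[1,50,99],0).round(1).tolist())
```

```text
bar 661 [24.9 85.3 74.6] [[21.7, 70.8, 71.8], [24.6, 85.5, 74.8], [28.8, 99.0, 76.2]]
rod+ straight 270 [  4.2 107.1  59.6] [[-4.5, 98.7, 56.3], [4.5, 107.7, 59.9], [11.7, 110.1, 61.4]]
rod- straight 291 [ 5.5 68.5 59.6] [[-4.2, 65.2, 57.2], [5.6, 68.5, 59.8], [14.6, 73.5, 61.3]]
rods+ far 117 [ 43.8 107.6  59.8] [[40.4, 104.5, 57.4], [43.8, 107.8, 59.9], [47.2, 110.0, 61.3]]
stop top 553 [99.  87.7 50.9] [[95.7, 76.1, 47.5], [98.6, 87.8, 51.3], [103.4, 98.7, 52.6]]
xmax 0 115.3
xmax 30 115.7
xmax 60 115.4
ymax -90 127.7
ymax -40 127.2
ymax 20 127.3
ymax 70 126.8
ball [19.58362809 87.15593165]
finger tool [[7.7, -12.9, -31.8], [11.9, 0.6, -25.0], [12.8, 13.7, -15.4]]
```

```bash
sed -i 's/^t=t+.*/t=t+Rm@[.0026,.0028]/' g.py
cat >> g.py <<'E'
def tipgoal(xt,zc,tilt,y=85,tip=-12.):
    """tool -x leads along track +x; leading tip corner (tool -11,0.5,tip) at track (xt,y,zc)"""
    p,r=goal(0,0,0,90); r=r*R.from_rotvec([0,-np.radians(tilt),0])
    c=np.append(Rm@[xt/1e3,y/1e3]+t,zc/1e3); return c-r.apply(np.array([-11,.5,tip])/1e3),r
E
python3 - <<'E'
from g import *
z=np.load("w5.npz"); d=z["d"]; p=viewer.camera_params("wrist"); C=pts(p,np.array(p["mount"]),d)*1e3
k0=(d>0)&(C[...,2]<10)&(abs(C[...,1])<90)
for a in range(-5,66,5):
    k=k0&(C[...,0]>a)&(C[...,0]<a+5); q=C[k]
    if len(q): print(a,len(q),"zmax",np.percentile(q[:,2],99).round(0),"y",np.percentile(q[:,1],[1,99]).round(0),"zmin",q[:,2].min().round(0))
for g in (tipgoal(-25,100,0),tipgoal(-25,36,0),tipgoal(-25,38,30),tipgoal(34,38,30)): print((Rm.T@(g[0][:2]-t)*1e3).round(1),g[0][2].round(4))
show([tipgoal(-25,100,0),tipgoal(-25,38,0)])
E
```

```text
-5 1985 zmax -48.0 y [-40.  41.] zmin -89.0
0 2441 zmax -48.0 y [-41.  42.] zmin -97.0
5 6609 zmax -21.0 y [-48.  49.] zmin -101.0
10 26981 zmax -26.0 y [-59.  60.] zmin -105.0
15 8652 zmax -75.0 y [-53.  53.] zmin -110.0
20 3934 zmax -103.0 y [-18.  19.] zmin -112.0
[-36.   84.5] 0.088
[-36.   84.5] 0.024
[-28.5  84.5] 0.0221
[30.5 84.5] 0.0221
[0.441, -1.341, 0.734, 0.002, 0.003, -1.567]
[0.448, -1.36, 6.934, 0.002, 0.003, -1.567]
```

send_rows(targets=[[[0,0,-0.5,0,0,-0.17,1],[0,0,-0.5,0,0,-0.34,1],[0.2,0,-0.5,0,0,-0.51,1],[0.2,0,-0.5,0,0,-0.68,1],[0.3,-0.2,-0.3,0,0,-0.85,1],[0.4,-0.3,0,0,0,-1.02,1],[0.4,-0.3,0,0,0,-1.19,1],[0.4,-0.3,0,0,0,-1.36,1],[0.4,-0.3,0,0,0,-1.53,1],[0.4,-0.3,0,0,0,-1.567,1]]])

```text
time_s: 13.0
tool_pos: [0.5389, -0.159, 0.0922]
orientation: [-0.133, -3.138, -0.001]
force: [0.3, -0.3, 0.1]
opening: -0.004
```

Run:
```python
from ball import *
p0,r0,s=now(); print(s["tool_pos"],(Rm.T@(p0[:2]-t)*1e3).round(1))
show([tipgoal(-12,90,0,84.5),tipgoal(-12,38,0,84.5)])
im,d,p,E,Q=ball("wrist","w6")
o=im.copy()
T=lambda x,y,z:np.append(Rm@[x/1e3,y/1e3]+t,z/1e3)
for q in [(24,85,75),(-12,105,60),(-12,65,60),(10,105,60),(10,65,60),(94.5,85,51),(115,125,10)]:
    a=proj(p,E,T(*q)); cv2.drawMarker(o,(int(round(a[0])),int(round(a[1]))),(255,0,0),0,9,1)
save("w6m",o)
```

```text
[ 0.53894207 -0.15896748  0.09221674] [-27.1  84.8]
[-0.413, -0.085, 1.421, 0.0, -0.001, 0.001]
[-0.418, -0.087, 6.621, 0.0, -0.001, 0.001]
```

View pics/w6m.png

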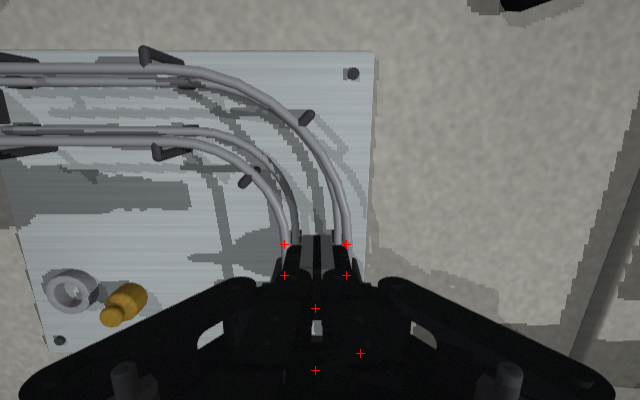

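Viewed from behind the bend, the fingers (column 317) line up with the slot between the rods (286 and 347 at row 244). Inserting.

send_rows(targets=[[[-0.4,-0.1,1,0,0,0,1],[-0.4,-0.1,2,0,0,0,1],[-0.4,-0.1,2.8,0,0,0,1],[-0.4,-0.1,3.5,0,0,0,1],[-0.4,-0.1,4.2,0,0,0,1],[-0.4,-0.1,4.9,0,0,0,1],[-0.4,-0.1,5.5,0,0,0,1],[-0.4,-0.1,6.1,0,0,0,1],[-0.4,-0.1,6.5,0,0,0,1],[-0.4,-0.1,6.5,0,0,0,1]]])

```text
time_s: 14.3
tool_pos: [0.5431, -0.1604, 0.0276]
orientation: [-0.135, -3.138, -0.0]
force: [-0.7, -0.0, -0.1]
opening: -0.005
```

Run:
```python
from g import *
p0,r0,s=now(); print(s["tool_pos"],s["force"],(Rm.T@(p0[:2]-t)*1e3).round(1))
show([tipgoal(0,38,0,84.8),tipgoal(8,38,0),tipgoal(8,38,10),tipgoal(8,38,20),tipgoal(8,38,30),tipgoal(8,38,35),tipgoal(20,38,35),tipgoal(36,38,35)])
```

```text
[ 0.54307964 -0.16040568  0.02762464] [-0.70240295 -0.01397749 -0.08657401] [-22.9  83.8]
[-1.188, 0.053, 0.162, 0.0, -0.0, -0.0]
[-1.988, 0.074, 0.162, 0.0, -0.0, -0.0]
[-2.213, 0.074, 0.334, 0.0, -0.175, -0.0]
[-2.464, 0.074, 0.465, 0.0, -0.349, -0.0]
[-2.735, 0.074, 0.551, 0.0, -0.524, -0.0]
[-2.875, 0.074, 0.575, 0.0, -0.611, -0.0]
[-4.075, 0.074, 0.575, 0.0, -0.611, -0.0]
[-5.675, 0.074, 0.574, 0.0, -0.611, -0.0]
```

send_rows(targets=[[[-0.5,0.05,0.1,0,0,0,1],[-1.0,0.06,0.15,0,0,0,1],[-1.5,0.07,0.15,0,0,0,1],[-2.0,0.07,0.16,0,0,0,1],[-2.1,0.07,0.25,0,-0.09,0,1],[-2.2,0.07,0.33,0,-0.175,0,1],[-2.46,0.07,0.46,0,-0.349,0,1],[-2.73,0.07,0.55,0,-0.524,0,1],[-2.87,0.07,0.57,0,-0.611,0,1],[-2.87,0.07,0.57,0,-0.611,0,1]]])

```text
time_s: 15.55
tool_pos: [0.571, -0.162, 0.0222]
orientation: [0.11, 2.527, -0.034]
force: [-3.6, 0.0, 6.7]
opening: -0.003
```

Run:
```python
from g import *
p0,r0,s=now(); print(s["tool_pos"],s["force"],(Rm.T@(p0[:2]-t)*1e3).round(1))
show([tipgoal(x,38,35) for x in(8,14,20,26,30,33,36)]+[tipgoal(10,38,35),tipgoal(8,38,0),tipgoal(-10,38,0)])
```

```text
[ 0.57101922 -0.16198934  0.02215488] [-3.60749393  0.0426327   6.70043761] [ 5.1 84.6]
[-0.046, -0.008, 0.069, 0.0, 0.002, -0.001]
[-0.537, -0.008, 0.414, 0.0, 0.002, -0.001]
[-1.028, -0.007, 0.758, 0.0, 0.002, -0.001]
[-1.519, -0.007, 1.103, 0.0, 0.002, -0.001]
[-1.847, -0.006, 1.333, 0.0, 0.002, -0.001]
[-2.092, -0.006, 1.506, 0.0, 0.002, -0.001]
[-2.337, -0.006, 1.678, 0.0, 0.002, -0.001]
[-0.21, -0.008, 0.184, 0.0, 0.002, -0.001]
[0.442, -0.008, -0.78, 0.0, 0.612, -0.001]
[1.914, -0.01, -1.815, 0.0, 0.612, -0.001]
```

send_rows(targets=[[[-0.17,0,-0.2,0,0,0,1],[-0.3,0,-0.15,0,0,0,1],[-0.55,0,0.05,0,0,0,1],[-0.8,0,0.22,0,0,0,1],[-1.0,0,0.36,0,0,0,1],[-1.2,0,0.5,0,0,0,1],[-1.4,0,0.64,0,0,0,1],[-1.6,0,0.78,0,0,0,1],[-1.7,0,0.85,0,0,0,1],[-1.7,0,0.85,0,0,0,1]]])

```text
time_s: 16.8
tool_pos: [0.5909, -0.1637, 0.025]
orientation: [0.108, 2.529, -0.034]
force: [-1.8, 0.3, 0.4]
opening: -0.0
```

Run:
```python
from g import *
p0,r0,s=now(); print(s["tool_pos"],s["force"],(Rm.T@(p0[:2]-t)*1e3).round(1))
show([tipgoal(x,41,35) for x in(26,30,33,36)]+[tipgoal(8,41,35)])
```

```text
[ 0.59089027 -0.16372929  0.02501377] [-1.78474023  0.27925441  0.35606223] [25.  84.5]
[0.105, -0.005, -0.055, 0.0, 0.0, 0.0]
[-0.223, -0.005, 0.175, 0.0, 0.0, 0.0]
[-0.469, -0.005, 0.347, 0.0, 0.0, 0.0]
[-0.714, -0.005, 0.519, 0.0, 0.0, 0.0]
[1.579, -0.004, -1.087, 0.0, 0.0, 0.0]
```

send_rows(targets=[[[-0.12,0,0.08,0,0,0,1],[-0.24,0,0.17,0,0,0,1],[-0.36,0,0.26,0,0,0,1],[-0.48,0,0.34,0,0,0,1],[-0.6,0,0.43,0,0,0,1],[-0.7,0,0.51,0,0,0,1],[-0.7,0,0.51,0,0,0,1],[-0.7,0,0.51,0,0,0,1],[-0.7,0,0.51,0,0,0,1],[-0.7,0,0.51,0,0,0,1]]])

```text
time_s: 18.05
tool_pos: [0.5992, -0.1646, 0.0249]
orientation: [0.109, 2.529, -0.034]
force: [-0.1, -0.3, 0.1]
opening: -0.002
```

Run:
```python
from ball import *
p0,r0,s=now(); print(s["tool_pos"],s["force"],(Rm.T@(p0[:2]-t)*1e3).round(1))
im,*_=cam("top"); im2,*_=cam("side")
save("c7",np.hstack([cv2.resize(im[110:230,360:490],(433,400)),cv2.resize(im2[185:315,320:460],(367,341)).repeat(1,0) if 0 else cv2.resize(im2[180:320,320:448],(366,400))]))
show([tipgoal(28,41,35),tipgoal(8,41,35),tipgoal(8,41,20),tipgoal(8,41,0),tipgoal(-8,41,0),tipgoal(-8,110,0)])
```

```text
[ 0.5992496  -0.16458836  0.0248559 ] [-0.10706438 -0.3327657   0.13760014] [33.4 84.4]
[0.619, 0.011, -0.436, -0.0, 0.0, -0.0]
[2.258, 0.011, -1.583, -0.0, 0.0, -0.0]
[2.531, 0.011, -1.909, -0.0, 0.262, -0.0]
[2.747, 0.011, -2.431, -0.0, 0.611, -0.0]
[4.057, 0.01, -3.349, -0.0, 0.611, -0.0]
[0.099, 0.01, -9.0, -0.0, 0.611, -0.0]
```

View pics/c7.png

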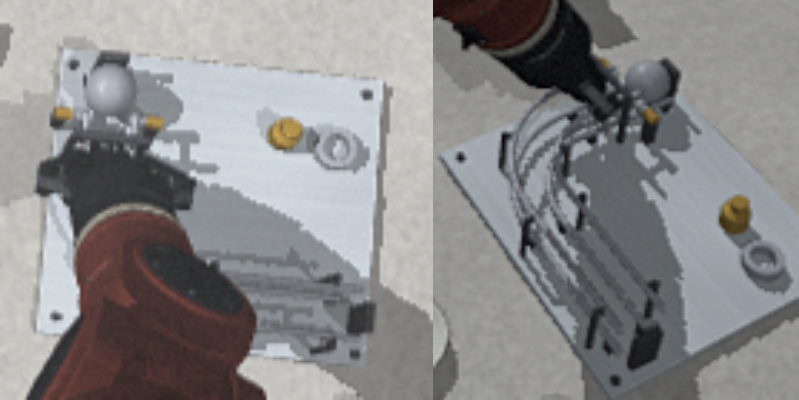

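Both views show the ball in the exit bay against the stop: (112,90) in the top crop, (648,82) in the side crop. Retreating from under the hoop.

send_rows(targets=[[[0.6,0,-0.42,0,0,0,1],[1.4,0,-1.0,0,0,0,1],[2.26,0,-1.58,0,0,0,1],[2.26,0,-1.58,0,0,0,1],[2.38,0,-1.72,0,0.13,0,1],[2.53,0,-1.9,0,0.262,0,1],[2.65,0,-2.15,0,0.43,0,1],[2.75,0,-2.43,0,0.6,0,1],[2.75,0,-2.43,0,0.611,0,1],[2.75,0,-2.43,0,0.611,0,1]]])

```text
time_s: 19.4
tool_pos: [0.5627, -0.1612, 0.0278]
orientation: [0.134, 3.137, 0.001]
force: [-0.0, -0.5, -1.1]
opening: -0.003
```

Run:
```python
from g import *
p0,r0,s=now(); print(s["tool_pos"],s["force"],(Rm.T@(p0[:2]-t)*1e3).round(1),r0.as_matrix()[:,2].round(3))
show([tipgoal(0,110,0),goal(69.5,85,120,90)])
```

```text
[ 0.56267995 -0.16119308  0.02780131] [-0.03871932 -0.4896771  -1.10448376] [-3.3 84.7] [ 0.002  0.    -1.   ]
[0.761, -0.013, -7.021, 0.0, 0.002, 0.0]
[-7.293, 0.037, -9.208, 0.0, 0.002, 0.0]
```

send_rows(targets=[[[0.3,0,-2,0,0,0,1],[0.3,0,-4.5,0,0,0,1],[0,0,-7.5,0,0,0,1],[-1.5,0,-9.2,0,0,0,0],[-3.5,0,-9.2,0,0,0,-1],[-5.5,0,-9.2,0,0,0,-1],[-7.0,0,-9.2,0,0,0,-1],[-7.3,0,-9.2,0,0,0,-1],[-7.3,0,-9.2,0,0,0,-1],[-7.3,0,-9.2,0,0,0,-1]]])

```text
time_s: 20.65
tool_pos: [0.6348, -0.1677, 0.1209]
orientation: [-0.135, -3.139, -0.0]
force: [0.9, 0.2, 0.2]
opening: 1.0
```

Run:
```python
from ball import *
p0,r0,s=now(); print(s["tool_pos"],s["force"],(Rm.T@(p0[:2]-t)*1e3).round(1),s["opening"])
im,d,p,E,Q=ball("wrist","w8")
C=pts(p,np.array(p["mount"]),d)*1e3
for sg in(-1,1):
    k=(d>0)&(C[...,1]*sg>25)&(C[...,1]*sg<70)&(abs(C[...,0])<16)&(C[...,2]<30)
    q=C[k]; print("side",sg,len(q),"zmax",np.percentile(q[:,2],[50,90,99,100]).round(1)); q=q[q[:,2]>np.percentile(q[:,2],97)]; print(np.percentile(q[:,:2],[2,98],0).round(1).tolist())
k=(d>0)&(Q[...,0]>50)&(Q[...,0]<90)&(Q[...,1]>65)&(Q[...,1]<105)&(Q[...,2]>45)&(Q[...,2]<66); q=Q[k]
A=np.c_[2*q[:,:2],np.ones(len(q))]; x=np.linalg.lstsq(A,(q[:,:2]**2).sum(1)+(q[:,2]-41)**2,rcond=None)[0]; print("ball",len(q),x[:2],np.median(q,0))
```

```text
[ 0.63484296 -0.16766181  0.12087753] [0.9021532  0.21839215 0.20840937] [69.2 84.4] 1.0002376299882456
side -1 15801 zmax [-79.2 -48.4 -28.6 -23.3]
[[-10.3, -53.0], [11.0, -41.3]]
side 1 15363 zmax [-79.2 -48.  -28.7 -23.1]
[[-10.4, 43.4], [10.9, 54.9]]
ball 2365 [72.70431005 85.53767646] [68.05389951 85.1796881  57.55232825]
```

View pics/w8.png

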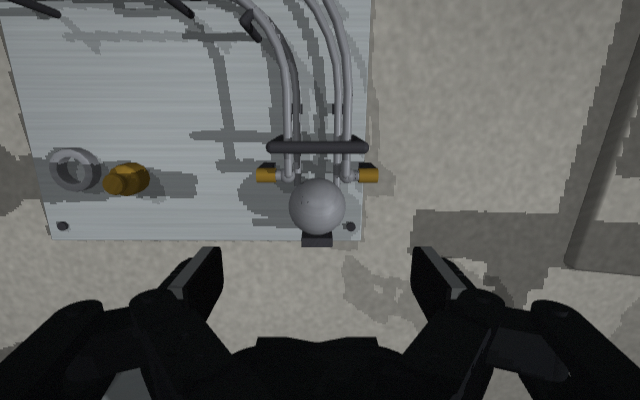

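Open, the pads are at (210,250) and (425,250), with the ball at (317,207) against the stop. The open tips are 23 mm behind the TCP. Descending astride the ball.

send_rows(targets=[[[-0.2,0.1,2,0,0,0,-1],[-0.2,0.1,4,0,0,0,-1],[-0.2,0.1,5.5,0,0,0,-1],[-0.2,0.1,7,0,0,0,-1],[-0.2,0.1,8,0,0,0,-1],[-0.2,0.1,9,0,0,0,-1],[-0.2,0.1,10,0,0,0,-1],[-0.2,0.1,10.6,0,0,0,-1],[-0.2,0.1,11,0,0,0,-1],[-0.2,0.1,11,0,0,0,-1]]])

```text
time_s: 21.95
tool_pos: [0.6377, -0.1668, 0.0108]
orientation: [-0.135, -3.138, -0.0]
force: [-0.9, -0.5, 0.3]
opening: 0.999
```

send_rows(targets=[[[0,0,0,0,0,0,-0.4],[0,0,0,0,0,0,-0.2],[0,0,0,0,0,0,0],[0,0,0,0,0,0,0.2],[0,0,0,0,0,0,0.4],[0,0,0,0,0,0,1],[0,0,0,0,0,0,1],[0,0,0,0,0,0,1],[0,0,0,0,0,0,1],[0,0,0,0,0,0,1]]], force=60)

```text
time_s: 23.2
tool_pos: [0.6381, -0.1677, 0.0116]
orientation: [0.135, 3.138, -0.002]
force: [-1.4, -4.0, 5.1]
opening: 0.486
```

Run:
```python
from ball import *
p0,r0,s=now(); print(s["tool_pos"],s["force"],(Rm.T@(p0[:2]-t)*1e3).round(1),s["opening"],s["joint_pos"].round(2))
im,d,p,E,Q=ball("wrist","w9")
C=pts(p,np.array(p["mount"]),d)*1e3
for sg in(-1,1):
    k=(d>0)&(C[...,1]*sg>18)&(C[...,1]*sg<45)&(abs(C[...,0])<14)&(C[...,2]<-5); q=C[k]; print("zmax",np.percentile(q[:,2],[90,98,100]).round(1))
z=np.load("top0.npz")
# seat via ring centre: bright white disc blob in original top view inside the stage
imt,Et=z["im"],z["E"]; pt=dict(zip(("fx","fy","cx","cy"),z["k"])); g=cv2.cvtColor(imt,6)[110:200,220:310]
m=(g>110).astype(np.uint8); n,l,st,ce=cv2.connectedComponentsWithStats(m); 
for i in range(1,n):
    if 200<st[i,4]<2500: print(st[i],ce[i]+[220,110],plane(pt,Et,*(ce[i]+[220,110]),.044))
```

```text
[ 0.63805033 -0.16767317  0.01164958] [-1.36942911 -4.04103952  5.13952886] [72.4 84.7] 0.48612918214701856 [-0.37  0.71 -0.04  0.82 -0.   -0.28]
zmax [-37.3 -23.2 -12.7]
zmax [-34.7 -20.5 -11.2]
[ 25  28  34  34 796] [261.21105528 154.38316583] [0.57948691 0.19738592 0.044     ]
```

send_rows(targets=[[[0,0,-0.1,0,0,0,1],[0,0,-0.2,0,0,0,1],[0,0,-0.3,0,0,0,1],[0,0,-0.4,0,0,0,1],[0,0,-0.6,0,0,0,1],[0,0,-0.8,0,0,0,1],[0,0,-1,0,0,0,1],[0,0,-1.2,0,0,0,1],[0,0,-1.4,0,0,0,1],[0,0,-1.5,0,0,0,1]]])

```text
time_s: 24.5
tool_pos: [0.6378, -0.1669, 0.0262]
orientation: [0.135, 3.138, -0.0]
force: [0.0, -0.1, -3.6]
opening: 0.488
```

Run:
```python
from ball import *
p0,r0,s=now(); print(s["tool_pos"],s["force"],s["opening"])
im,d,p,E,Q=ball("wrist","w10")
C=pts(p,np.array(p["mount"]),d)*1e3
k=(d>0)&(abs(C[...,1])<17)&(abs(C[...,0])<20)&(C[...,2]>-60)&(C[...,2]<-10); q=C[k]; print(len(q),np.median(q,0),q[:,2].min())
A=np.c_[2*q,np.ones(len(q))]; x=np.linalg.lstsq(A,(q**2).sum(1),rcond=None)[0]; print("ball in tool",x[:3].round(1),np.sqrt(x[3]+x[:3]@x[:3]))
save("w10c",im[130:400,140:500])
```

```text
[ 0.63782373 -0.16692355  0.02616963] [ 0.04341856 -0.0754543  -3.55559266] 0.48838369551439886
7325 [  7.3397462    0.51578586 -46.11288548] -53.05739855274614
ball in tool [ -0.5   1.  -29.7] 21.498233940890167
```

View pics/w10c.png

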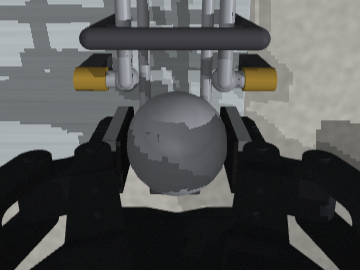

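The ball is held squarely between the pads, at crop (177,143), with 3.6 N of weight and its centre 30 mm behind the TCP. That was my 12th picture, so the rest is numbers only. Lifting and carrying to a viewing pose short of the stage.

send_rows(targets=[[[0,0,-1.5,0,0,0,1],[0,0,-4,0,0,0,1],[0,0,-7,0,0,0,1],[0,0,-10,0,0,0,1],[0.5,1.5,-12,0,0,0,1],[2,5,-12.4,0,0,0,1],[3.7,9,-12.4,0,0,0,1],[5.5,13,-12.4,0,0,0,1],[7.2,17,-12.4,0,0,0,1],[9,21,-12.4,0,0,0,1]]])

```text
time_s: 25.8
tool_pos: [0.5648, 0.0522, 0.1504]
orientation: [-0.134, -3.139, -0.001]
force: [0.8, 0.8, -2.4]
opening: 0.487
```

send_rows(targets=[[[1.7,4,0,0,0,0,1],[3.2,7.5,0,0,0,0,1],[4.6,10.5,0,0,0,0,1],[5.5,13,0,0,0,0,1],[5.8,14,0,0,0,0,1],[5.9,14.3,0,0,0,0,1],[5.9,14.3,0,0,0,0,1],[5.9,14.3,0,0,0,0,1],[5.9,14.3,0,0,0,0,1],[5.9,14.3,0,0,0,0,1]]])

```text
time_s: 27.05
tool_pos: [0.5197, 0.1972, 0.1499]
orientation: [-0.136, -3.139, 0.0]
force: [0.4, -0.3, -3.5]
opening: 0.483
```

Run:
```python
from ball import *
p0,r0,s=now(); print(s["tool_pos"],s["force"],s["opening"])
im,d,p,E,Q=ball("wrist","w11"); P=pts(p,E,d)*1e3; v,u=np.indices(d.shape)
a=proj(p,E,(.581,.199,.054)); print("ring expected px",a)
W=(d>0)&(np.hypot(P[...,0]-581,P[...,1]-199)<45)
for lo,hi in((38,43),(43,47),(48,53),(53,60)):
    k=W&(P[...,2]>lo)&(P[...,2]<hi); print(lo,k.sum(), np.median(P[k],0).round(1) if k.sum() else "")
k=W&(P[...,2]>51.5)&(P[...,2]<58)
q=P[k]; A=np.c_[2*q[:,:2],np.ones(len(q))]; x=np.linalg.lstsq(A,(q[:,:2]**2).sum(1),rcond=None)[0]; print("ring fit",x[:2],np.sqrt(x[2]+x[:2]@x[:2]),np.percentile(q[:,:2],[1,99],0).round(1).tolist())
# stage (dark square) from colour
g=im.max(-1); m=((g<45)&(v<235)&(P[...,2]>37)&(P[...,2]<47)).astype(np.uint8)
c=max(cv2.findContours(cv2.morphologyEx(m,cv2.MORPH_CLOSE,np.ones((25,25))),0,1)[0],key=cv2.contourArea); b=cv2.boxPoints(cv2.minAreaRect(c)); B=np.array([plane(p,E,*t_,.042)[:2] for t_ in b]); print("stage",B.round(4).tolist(),B.mean(0))
# disc white contour
m=((g>120)&W&(P[...,2]>41)&(v<235)).astype(np.uint8); cc=max(cv2.findContours(m,0,1)[0],key=cv2.contourArea); h=cv2.convexHull(cc); e=cv2.fitEllipse(h); print("disc ell",e,plane(p,E,*e[0],.044))
```

```text
[0.5196728  0.19724769 0.14994446] [ 0.43635426 -0.33125348 -3.46306427] 0.48320997616282024
ring expected px (np.float64(323.3029286867389), np.float64(263.0643131733182))
38 13 [555.7 205.   42.8]
43 891 [545.7 211.   44.4]
48 0 
53 0 Traceback (most recent call last):
  File "<stdin>", line 9, in <module>
    return _quantile_unchecked(
        a, q, axis, out, overwrite_input, method, keepdims, weights)
    return _ureduce(a,
                    func=_quantile_ureduce_func,
    ...<5 lines>...
                    overwrite_input=overwrite_input,
                    method=method)
    r = func(a, **kwargs)
    result = _quantile(arr,
                       quantiles=q,
    ...<2 lines>...
                       out=out,
                       weights=wgt)
    slices_having_nans = np.isnan(arr[-1, ...])
                                  ~~~^^^^^^^^^
IndexError: index -1 is out of bounds for axis 0 with size 0
```

The wrist image's "up" points towards the robot, so the ring is hidden behind the ball. I'll view it from just beyond instead, staying well clear of the column.

send_rows(targets=[[[-1,-0.5,0,0,0,0,1],[-3,-1,0,0,0,0,1],[-5,-1.5,0,0,0,0,1],[-7,-2,0,0,0,0,1],[-9,-2.2,0,0,0,0,1],[-11,-2.2,0,0,0,0,1],[-11.7,-2.2,0,0,0,0,1],[-11.7,-2.2,0,0,0,0,1],[-11.7,-2.2,0,0,0,0,1],[-11.7,-2.2,0,0,0,0,1]]])

```text
time_s: 28.35
tool_pos: [0.6337, 0.1658, 0.1501]
orientation: [-0.134, -3.139, -0.0]
force: [-0.5, -0.2, -3.1]
opening: 0.485
```

Run:
```python
from ball import *
p0,r0,s=now(); print(s["tool_pos"],s["force"],s["opening"])
im,d,p,E,Q=ball("wrist","w12"); P=pts(p,E,d)*1e3; v,u=np.indices(d.shape)
print("ring expected px",proj(p,E,(.581,.199,.054)))
W=(d>0)&(np.hypot(P[...,0]-581,P[...,1]-199)<45)
k=W&(P[...,2]>51)&(P[...,2]<58); q=P[k]; print(len(q))
if len(q)>20:
    h=cv2.convexHull(q[:,:2].astype(np.float32)); print("ring enclosing",cv2.minEnclosingCircle(h),"pct",np.percentile(q[:,:2],[1,99],0).round(1).tolist(),"mean",q.mean(0).round(1))
g=im.max(-1); m=((g>100)&W&(P[...,2]>41)&(P[...,2]<60)).astype(np.uint8)
cc=max(cv2.findContours(m,0,1)[0],key=cv2.contourArea); e=cv2.fitEllipse(cv2.convexHull(cc)); print("disc ell",e,plane(p,E,*e[0],.044).round(4))
m=((P[...,2]>37)&(P[...,2]<60)&(d>0)).astype(np.uint8)
c=max(cv2.findContours(cv2.morphologyEx(m,cv2.MORPH_OPEN,np.ones((5,5))),0,1)[0],key=cv2.contourArea); b=cv2.boxPoints(cv2.minAreaRect(c)); B=np.array([plane(p,E,*t_,.042)[:2] for t_ in b]); print("stage",b.round(0).tolist(),B.round(4).tolist(),B.mean(0).round(4),np.linalg.norm(B-np.roll(B,1,0),axis=1).round(4))
```

```text
[0.63369878 0.16582532 0.15012941] [-0.51901053 -0.20631833 -3.099191  ] 0.48481712790792914
ring expected px (np.float64(351.94206534260053), np.float64(126.14382702568491))
1073
ring enclosing ((580.5610961914062, 198.30625915527344), 19.881166458129883) pct [[561.6, 179.3], [599.2, 216.9]] mean [579.9 198.2  53.9]
disc ell ((350.8038330078125, 122.93221282958984), (111.64749145507812, 115.71721649169922), 24.226953506469727) [0.579  0.1993 0.044 ]
stage [[236.0, 207.0], [256.0, 4.0], [468.0, 25.0], [447.0, 229.0]] [[0.6418, 0.0961], [0.4877, 0.1351], [0.5152, 0.2908], [0.6772, 0.2795]] [0.5805 0.2004] [0.1868 0.1589 0.1581 0.1624]
```

Ring centre at (0.5804, 0.1981), fitted radius 19.9 mm against the true 20. Moving over it and down to just above the seat.

send_rows(targets=[[[1.5,0.7,0,0,0,0,1],[3.5,1.7,0,0,0,0,1],[5.2,2.5,0,0,0,0,1],[5.64,2.67,1,0,0,0,1],[5.64,2.67,3,0,0,0,1],[5.64,2.67,5,0,0,0,1],[5.64,2.67,7,0,0,0,1],[5.64,2.67,8.5,0,0,0,1],[5.64,2.67,9.3,0,0,0,1],[5.64,2.67,9.3,0,0,0,1]]])

```text
time_s: 29.65
tool_pos: [0.5802, 0.1969, 0.0566]
orientation: [-0.135, -3.138, 0.0]
force: [0.7, -1.4, -2.9]
opening: 0.483
```

Run:
```python
from g import *
p0,r0,s=now(); print(s["tool_pos"],s["force"],s["opening"])
print((r0.inv().apply(np.array([.5798,.1972,.0416])-p0)*100).round(3))
```

```text
[0.58016555 0.19693947 0.0565568 ] [ 0.71857603 -1.36269422 -2.93056876] 0.48338777481417045
[0.038 0.023 1.496]
```

send_rows(targets=[[[0.04,0.02,0.4,0,0,0,1],[0.04,0.02,0.8,0,0,0,1],[0.04,0.02,1.0,0,0,0,1],[0.04,0.02,1.1,0,0,0,1],[0.04,0.02,1.2,0,0,0,1],[0.04,0.02,1.28,0,0,0,1],[0.04,0.02,1.36,0,0,0,1],[0.04,0.02,1.42,0,0,0,1],[0.04,0.02,1.46,0,0,0,1],[0.04,0.02,1.46,0,0,0,1]]])

```text
time_s: 30.9
tool_pos: [0.5799, 0.1973, 0.0423]
orientation: [-0.135, -3.139, -0.0]
force: [0.1, 1.1, -2.7]
opening: 0.486
```

Run:
```python
from g import *
p0,r0,s=now(); print(s["tool_pos"],s["force"],s["opening"])
```

```text
[0.57993156 0.19730521 0.04233741] [ 0.07481975  1.08594177 -2.71606761] 0.4860122309848762
```

send_rows(targets=[[[0,0,0.03,0,0,0,1],[0,0,0.05,0,0,0,1],[0,0,0.08,0,0,0,1],[0,0,0.08,0,0,0,1],[0,0,0.08,0,0,0,1],[0,0,0.08,0,0,0,1],[0,0,0.08,0,0,0,1],[0,0,0.08,0,0,0,1],[0,0,0.08,0,0,0,1],[0,0,0.08,0,0,0,1]]])

```text
time_s: 32.15
tool_pos: [0.58, 0.1973, 0.0416]
orientation: [0.135, 3.139, 0.0]
force: [-0.8, -1.3, 0.8]
opening: 0.486
```

send_rows(targets=[[[0,0,0.02,0,0,0,1],[0,0,0.04,0,0,0,1],[0,0,0.04,0,0,0,1],[0,0,0.04,0,0,0,1],[0,0,0.04,0,0,0,1],[0,0,0.04,0,0,0,1],[0,0,0.04,0,0,0,1],[0,0,0.04,0,0,0,1],[0,0,0.04,0,0,0,1],[0,0,0.04,0,0,0,1]]])

```text
time_s: 33.4
tool_pos: [0.58, 0.1973, 0.0414]
orientation: [0.135, 3.138, 0.0]
force: [-2.7, 0.1, 4.6]
opening: 0.487
```

Seated (force went from −2.7 to +4.6 N). Releasing slowly.

send_rows(targets=[[[0,0,0,0,0,0,0.1],[0,0,0,0,0,0,0.03],[0,0,0,0,0,0,0],[0,0,0,0,0,0,-0.05],[0,0,0,0,0,0,-0.1],[0,0,0,0,0,0,-0.15],[0,0,0,0,0,0,-0.25],[0,0,0,0,0,0,-0.35],[0,0,0,0,0,0,-0.5],[0,0,0,0,0,0,-0.7]]])

```text
time_s: 34.65
tool_pos: [0.58, 0.1973, 0.0412]
orientation: [0.135, 3.139, -0.0]
force: [0.4, -0.3, 0.1]
opening: 0.853
```

send_rows(targets=[[[0,0,0,0,0,0,-0.9],[0,0,0,0,0,0,-0.9],[0,0,-0.5,0,0,0,-0.9],[0,0,-1.5,0,0,0,-0.9],[0,0,-3,0,0,0,-0.9],[0,0,-5,0,0,0,-0.9],[0,0,-8,0,0,0,-0.9],[0,0,-11,0,0,0,-0.9],[-3,0,-13,0,0,0,-0.9],[-5,0,-13,0,0,0,-0.9]]])

```text
time_s: 35.9
tool_pos: [0.632, 0.1932, 0.1748]
orientation: [0.134, 3.134, 0.002]
force: [0.6, 0.6, -0.1]
opening: 0.949
```

Run:
```python
from ball import *
p0,r0,s=now(); print(s["time_s"],s["tool_pos"],s["force"],s["opening"])
im,d,p,E,Q=ball("wrist","w13"); P=pts(p,E,d)*1e3
print("ball px expected",proj(p,E,(.5804,.1981,.071)))
k=(d>0)&(np.hypot(P[...,0]-580,P[...,1]-198)<30)&(P[...,2]>60)&(P[...,2]<110); q=P[k]; print(len(q),q.max(0))
A=np.c_[2*q,np.ones(len(q))]; x=np.linalg.lstsq(A,(q**2).sum(1),rcond=None)[0]; print("ball",x[:3].round(1),np.sqrt(x[3]+x[:3]@x[:3]))
# bystanders: compare top views
z=np.load("top0.npz")["im"]; im2,*_=cam("top"); D=(np.abs(im2.astype(int)-z).max(-1)>40)
for n,(a,b,c,e) in dict(weight=(140,160,438,455),gauge=(146,164,452,472),mouse=(212,254,318,350),green=(245,265,373,393),dish=(242,278,405,442),jar=(260,282,468,494),purple=(231,252,462,483),driver=(225,288,236,268),slidebox=(254,280,166,208)).items(): print(n,D[a:b,c:e].mean().round(3))
```

```text
35.9 [0.63201064 0.19322162 0.17476699] [ 0.55585877  0.64620658 -0.0645946 ] 0.9488230324321066
ball px expected (np.float64(315.41747920138846), np.float64(129.54643168407463))
2421 [602.23515112 219.88639456  94.67440693]
ball [580.6 198.3  71.2] 21.58048674564897
weight 0.409
gauge 0.172
mouse 0.324
green 0.45
dish 0.907
jar 0.685
purple 0.506
driver 0.917
slidebox 0.788
```

```bash
python3 -c "
from rig import arm
print(arm.close_job())"
```

```text
the job is handed in; nothing more can be done
None
```

I pushed the ball round the bend, under the hoop and past the plungers into the exit bay. Then I gripped it there, lifted it out, set it in the ring cup and let go. The job was handed in at about 36 s of robot time.

**Last checks:**
- **Ball:** a sphere fit put its centre at (0.5806, 0.1983, 0.0712) m, against a seat of (0.5804, 0.1981, 0.071) m.
- **Robot:** the gripper was open and clear, with about zero wrist force.

**What went wrong or disagreed:**
- **First push:** the fingers rode up onto the ball and pressed down on it, with 45 N read at the wrist. The shut fingertips end about 11 mm behind the reported tool point, not ahead of it as the text says. I lifted off, and the ball had stayed in the track. I went in deeper, and later contacts read under about 8 N.
- **Bystanders:** comparing the top views before and after gave no usable result. The changes were large everywhere, probably from the arm and its shadow. I never knowingly touched any bystander, and the weight and gauge looked in place in the exit-bay picture.

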